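Set the draught-shield window wide open on the end hole of its stay

TASK

The window of the draught shield is held ajar by its stay and a light spring wants to close it. Lift the stay off its pin, open the window further and drop the stay's end hole (the one next to the black grip) fully down over the pin, then let go. Do it gently: do not press or wrench the stay hard against the pin, do not let the window swing shut, and leave the other things alone.

Things in the scene. Friction and masses are not known exactly. Their poses are not given: they have to be found in the camera images.
- shield: Draught shield, a fixed white and clear case 260 deep (x) x 340 wide (y) x 170 mm high; origin at the centre of its underside, x axis from its window side to its back. Its flat top is 170 mm above the bench. The hinge line of its window is vertical, at x = -140, y = +130 mm in this frame.
- window (a joint): Opening of the clear window (200 mm long, top edge 160 mm above the bench), rad: 0 = shut (window along the shield's -y from the hinge line), growing as its free end swings out to the shield's -x; at most 1.5. A spring shuts it with 0.25 N m per rad of (opening + 0.6 rad), that is about 2 to 4 N along the stay.
- pivot (a point): Where the stay is jointed to the window: 150 mm from the hinge line along the window, 179 mm above the bench. The stay swings freely sideways and can be lifted here; lowered, it comes to rest level on a stop in this joint.
- stay: Flat steel bar 30 wide, 6 thick, 250 mm long, about 0.2 kg; origin where it is jointed to the window (= pivot, mid-thickness), x along the bar to its free end, z up. Level (lying down), its underside is 176 mm above the bench. On its centre line: three loose 18 mm holes 110, 135, 160 mm from the origin (the pin starts in one of them) and a snug 10 mm end hole at 190 mm.
- grip (a point): Middle of the black upright round grip near the free end of the stay, 16 mm diameter, standing 44 mm tall on the bar, 235 mm from the pivot; this point is 24 mm above the bar's top.
- end_hole (a point): Centre of the end hole, 190 mm from the pivot, the one nearest to the grip; the point lies at the bar's underside.
- pin_base: Fixed round foot of the pin, 22 mm diameter, 5 mm tall, on the shield's top; origin at the centre of its underside, 170 mm above the bench. It is screwed into one of three seats; the other two carry flat blanking screws. The pin on it is eccentric: its axis stands 3.5 mm from the foot's centre, in a direction that differs each time and is not told by this pose; see it or feel for it.
- pin_height (a point): Point on the foot's axis at the height of the pin's top: 191 mm above the bench, 9 mm above the top of the level bar; a hole clears the pin when its underside is higher. The upright steel pin, 8 mm diameter with a flat top whose edge is rounded by 2 mm, stands 3.5 mm beside this point.
- standard: Loose steel setting standard, 56 mm wide, 30 mm tall, on the shield's top; origin at its underside. Leave alone.
- case_box: Loose black stylus case 110 x 75 x 35 mm on the bench; origin at its underside. Leave alone.
- oil: Small white bottle, 40 mm diameter, 100 mm tall, on the bench; origin at its underside. Leave alone.

How it is judged (in metres and radians):
On the way:
1. the stay is lifted off the pin (angle between stay's own z axis and vertical above 0.07 rad), for 0.1 s.
At the end, for the whole second after the job is handed in: The end hole is over the pin (its centre within 6.5 mm of the centre of the eccentric pin's foot), the stay lies fully down (within 0.015 rad of level, its underside at the hole less than 9 mm above the shield's top), at rest and let go (horizontal distance between end_hole and pin_base below 0.0065 m and angle between stay's own z axis and vertical below 0.015 rad and z of end_hole in the frame of pin_base below 0.009 m and velocity of joint window below 0.05 rad/s and linear speed of stay below 0.02 m/s); the robot touches nothing.
It fails at once if the stay is pressed or wrenched against the pin with more than 25 N (contact force between stay and pin_base above 25 N).
It fails at once if the window swings shut (less than 0.2 rad open) (value of joint window below 0.2 rad).
It fails at once if the setting standard, stylus case or bottle is moved more than 15 mm (distance of any of standard, case_box, oil from where it was at the start of the episode above 0.015 m).
It also fails if it takes over 64 s, if anything falls off the work surface, if the arm or the gripper's body presses on something with over 40 N, if the wrist force passes 120 N, or if a joint passes its speed limit or range.

ROBOT

A 7-joint arm with a two-finger parallel gripper is mounted at the origin on the work surface. World frame = base frame: x ahead of the robot, y to its left, z up, the work surface at z = 0. Lengths are in mm, angles in rad, forces in N, time in s.
With the tool pointing down it reaches from about 425 to 1025 mm from the base axis. Payload 9.4 kg.
Tool frame: the origin (TCP) lies at the very end of the fingers, on their centre line; the grasp point (between the pads) lies env.tcp_to_grasp behind it (env.tcp_to_grasp is the distance from the TCP to the grasp point, in mm); z points along the fingers, y is the line along which they close (so a half turn about z gives the same grasp; the last joint's range is limited). The gripper opens to 93 mm and grips with 3 to 60 N. Pads are 15 mm wide; open, the fingers measure 128 mm over their backs; the gripper's body (75 mm by 188 mm) begins 65 mm behind the grasp point.
Start: joints at [-0.077, 0.599, -0.003, 1.599, 0.002, 0.943, -0.08], TCP at [724.999, -0.008, 218.618] pointing down, gripper open.
Joint ranges: [-2.57, 2.57], [-0.35, 1.97], [-1.29, 1.29], [0.11, 2.56], [-1.05, 4.19], [0.11, 1.86], [-2.63, 2.63]. Speed limits (rad/s): [2.22, 2.22, 3.01, 3.01, 3.14, 3.14, 3.14].

INTERFACE

Orientations are given as a unit quaternion [w, x, y, z].
In Python, from rig import monitor, optics, job, env gives the robot as it stands. The module is installed in compiled form; this text tells all that it offers.
- The arm moves only by the tool jog_arm, never from a script. Its argument "motion" is one flat list of numbers, 7 for each row, row after row: the shift along the world's x, y, z each as a share of 0.3 m, from -1 to 1, then the turn, a rotation vector about the world's x, y, z each as a share of pi rad, from -1 to 1, then the finger opening in mm, from 0 to 93. A call has 1 to 12 rows; each row is the pose to reach, as a shift and turn from the pose commanded when the call began, turning the shorter way round; what a row does not reach only later rows make up. A row lasts 1/10 s, in which the tool goes at most 50 mm and 8.59 degrees, less where a joint would pass 70% of its speed; a pose out of reach is approached as far as the arm can. A call with a number of a shift or a turn outside -1 to 1 is refused whole. A call with a gripper value outside its range is refused whole. The fingers move at their own pace and stop on an object; "force" is the grip in N (left out, the last holds). Time passes only in rows, so rows that repeat a pose let the fingers close. It gives the time, the measured TCP pose, the force, the opening and the grip force at its end, in the units of the state.
- monitor.sense(): the state, without advancing time (a new reading comes with each control period).
- optics.camera(name): name is "scene" or "side" or "wrist"; returns a dict with "color" (420x560x3 uint8, red, green, blue), "depth" (420x560 float32, mm along the optical axis (not along the pixel's ray), 0 where there is no reading), "mtx" (3x3 intrinsics, pixels), "k1" (the pictures are not rectified: a ray, as slopes to the right and down, at radius r is drawn at 1 + k1 r^2 times it, then the intrinsics apply), "R" (3x3) and "t" (3): a world point X has camera coordinates R X + t. Camera axes: x right, y down, z forward; pixel columns grow to the right and rows downward; lengths in mm; the calibration is good to about 2 mm. A picture is of the moment at which its call begins.
- job.job_done(): hands the job in; it is judged then, once.
The state is a dict: "t": time; "qpos": joint angles; "joint_velocities": joint speeds; "effort": joint torques, N m; "position": TCP position; "tcp_rot": TCP orientation; "force": force on the tool from outside, world axes, zero at the start; "wrist_torque": the same for the moment, N m; "grip_width": finger opening in mm; "finger_force": force on a finger pad.
Only numpy, scipy, OpenCV 4.12 (cv2) and the standard library are available. Lean on these libraries where they do the work, as an engineer would, in place of code of your own. Each camera call takes 0.05 s, during which the arm holds its last target. There are 200 camera calls.

## Working session

There is one attempt and no reset: what is moved stays moved. The work goes in short steps, Python scripts to look and compute and a tool call to move; the robot and the scene stay as the last step left them, time stands still between calls to the robot, and variables do not carry over. Pictures are saved under pics/ and viewed, at most 10 in all, crops included, and the job is handed in when it is done.

Besides the shell and the picture viewer there is one more tool, called as name(argument=value, ...) on one line, values as JSON. jog_arm: Moves the arm, as the interface text tells. Its arguments: {"type":"object","properties":{"motion":{"type":"array","items":{"type":"number"}},"force":{"type":"number"}},"required":["motion"]}

```bash
mkdir -p pics; python3 - <<'E'
from rig import monitor, optics, job, env
import cv2,pickle,numpy as np
d={}
for n in("scene","side","wrist"):
    c=optics.camera(n);d[n]=c
    print(n,c['mtx'].round(1).tolist(),c['k1'],c['R'].round(3).tolist(),c['t'].round(1).tolist())
pickle.dump(d,open('a.pkl','wb'))
im=np.hstack([d['scene']['color'],d['side']['color']])
cv2.imwrite('pics/scene.png',cv2.cvtColor(d['scene']['color'],cv2.COLOR_RGB2BGR))
cv2.imwrite('pics/wrist.png',cv2.cvtColor(d['wrist']['color'],cv2.COLOR_RGB2BGR))
s=monitor.sense();print(s['t'],s['position'],s['tcp_rot'],env.tcp_to_grasp)
E
```

```text
scene [[463.0, 0.0, 281.8], [0.0, 463.0, 201.8], [0.0, 0.0, 1.0]] -0.04538682398005213 [[0.828, 0.561, -0.014], [0.401, -0.608, -0.685], [-0.393, 0.561, -0.728]] [-411.6, -221.0, 1625.0]
side [[425.3, 0.0, 274.9], [0.0, 425.3, 208.7], [0.0, 0.0, 1.0]] -0.04109679635245122 [[-0.922, -0.387, 0.011], [-0.277, 0.64, -0.716], [0.27, -0.663, -0.698]] [484.8, 337.6, 780.6]
wrist [[322.4, 0.0, 283.3], [0.0, 322.4, 205.2], [0.0, 0.0, 1.0]] -0.031793562947840776 [[1.0, 0.0, -0.002], [0.001, -0.957, 0.291], [-0.002, -0.291, -0.957]] [-724.4, -35.4, 392.0]
0.15 [ 7.24635641e+02 -3.63401716e-02  2.17940434e+02] [-3.87568144e-04  7.07103488e-01  7.07109813e-01 -4.69753676e-04] 18.8
```

View pics/scene.png

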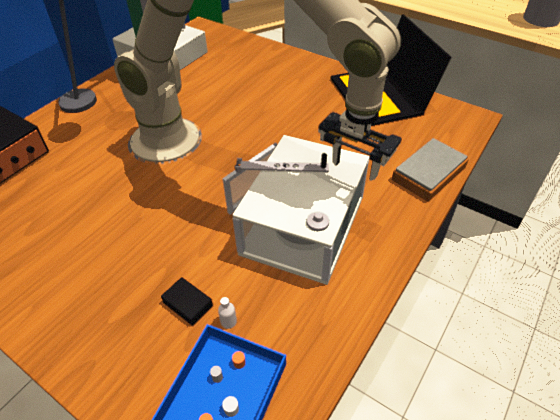

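View pics/wrist.png

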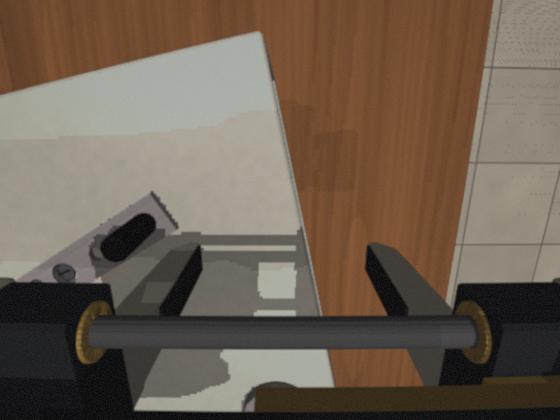

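The scene view shows the shield at about (300,205), with the stay running from the pivot (238,163) to the grip (324,160). The standard is at (318,220), the case at (187,300) and the bottle at (227,313). The wrist view shows the bar end with the grip at (130,237), a hole or screw near (63,272), and the shield corner at (262,33).

```bash
cat > h.py <<'E'
import numpy as np,cv2
def ray(c,u,v):
    K=c['mtx'];x=np.array([(u-K[0,2])/K[0,0],(v-K[1,2])/K[1,1]]);p=x.copy()
    for _ in range(10): p=x/(1+c['k1']*(p@p))
    return -c['R'].T@c['t'], c['R'].T@np.array([p[0],p[1],1])
def onz(c,u,v,z):
    o,d=ray(c,u,v); return o+d*(z-o[2])/d[2]
def proj(c,X):
    q=c['R']@np.asarray(X,float)+c['t'];p=q[:2]/q[2];p=p*(1+c['k1']*(p@p))
    return (c['mtx'][:2,:2]@p+c['mtx'][:2,2]).round(1)
def crop(c,x0,y0,x1,y1,s,fn):
    cv2.imwrite(fn,cv2.cvtColor(cv2.resize(c['color'][y0:y1,x0:x1],None,fx=s,fy=s,interpolation=cv2.INTER_CUBIC),cv2.COLOR_RGB2BGR))
E
python3 - <<'E'
import pickle;from h import *
d=pickle.load(open('a.pkl','rb'));cv2.imwrite('pics/side.png',cv2.cvtColor(cv2.resize(d['side']['color'],(784,588)),cv2.COLOR_RGB2BGR))
w=d['wrist'];print('cam',-w['R'].T@w['t'])
for p,z in [((63,272),182),((35,285),182),((152,192),182),((178,228),182),((102,252),182),((262,33),170)]: print(p,onz(w,*p,z).round(1))
s=d['scene']
for p,z in [((238,163),182),((324,166),182),((324,154),226),((318,221),170),((276,165),182),((286,165),182),((296,166),182)]: print(p,onz(s,*p,z).round(1))
E
```

```text
cam [725.16783928  80.47244074 383.9037629 ]
(63, 272) [567.8 -30.8 182. ]
(35, 285) [544.5 -41.7 182. ]
(152, 192) [639.4  28.  182. ]
(178, 228) [654.   3. 182.]
(102, 252) [599. -15. 182.]
(262, 33) [711.9 123.7 170. ]
(238, 163) [ 431.1 -110.4  182. ]
(324, 166) [632.9   7.5 182. ]
(324, 154) [631.8   4.9 226. ]
(318, 221) [ 715.7 -160.2  170. ]
(276, 165) [522.4 -60.3 182. ]
(286, 165) [545.  -45.4 182. ]
(296, 166) [569.8 -33.9 182. ]
```

View pics/side.png

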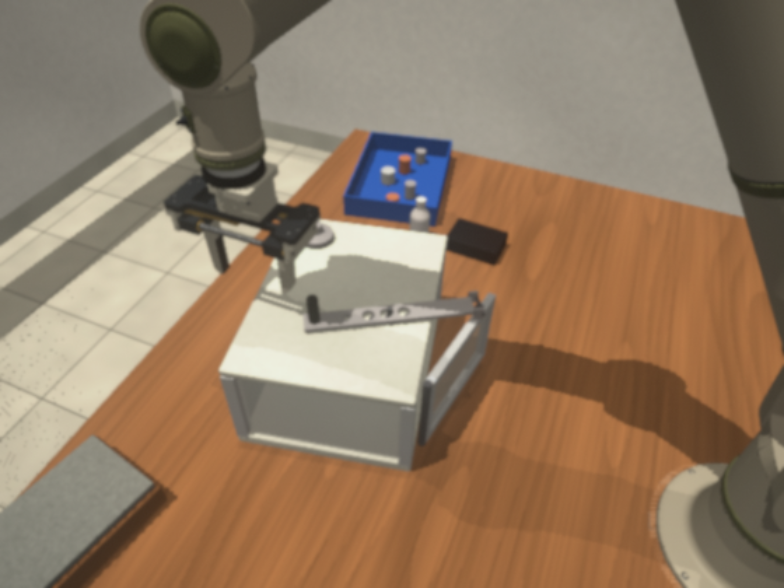

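Side view: the bar runs from the grip (312,308) to the pivot (475,300), with loose holes near (368,315), (387,313) and (403,310). Next I rise and move above the grip with the camera on the pivot side.

jog_arm(motion=[0,0,0.15,0,0,0.05,93,-0.15,0.01,0.17,0,0,0.1,93,-0.307,0.02,0.17,0,0,0.667,93,-0.307,0.02,0.17,0,0,0.667,93,-0.307,0.02,0.17,0,0,0.667,93,-0.307,0.02,0.17,0,0,0.667,93,-0.307,0.02,0.17,0,0,0.667,93,-0.307,0.02,0.17,0,0,0.667,93,-0.307,0.02,0.17,0,0,0.667,93,-0.307,0.02,0.17,0,0,0.667,93,-0.307,0.02,0.17,0,0,0.667,93,-0.307,0.02,0.17,0,0,0.667,93])

```text
t: 1.35
position: [632.7, 5.9, 269.4]
tcp_rot: [-0.0, -0.117, 0.993, -0.0]
force: [0.8, 0.0, 0.4]
grip_width: 92.9
finger_force: 0.0
```

jog_arm(motion=[0,0,0,0,0,0.092,93,0,0,0,0,0,0.092,93,0,0,0,0,0,0.092,93,0,0,0,0,0,0.092,93])

```text
t: 1.75
position: [632.8, 5.8, 269.4]
tcp_rot: [-0.0, -0.254, 0.967, 0.0]
force: [0.8, -0.0, 0.6]
grip_width: 92.9
finger_force: 0.0
```

```bash
python3 - <<'E'
from rig import monitor, optics
import pickle;from h import *
c=optics.camera('wrist');pickle.dump(c,open('b.pkl','wb'))
crop(c,0,0,560,420,1.4,'pics/w2.png')
print(monitor.sense()['qpos'],-c['R'].T@c['t'])
E
```

```text
[ 0.27436166  0.48756444 -0.55500028  1.74132499  0.29799944  0.99787636
  1.69314649] [562.67931849 -34.65006989 435.45992715]
```

View pics/w2.png

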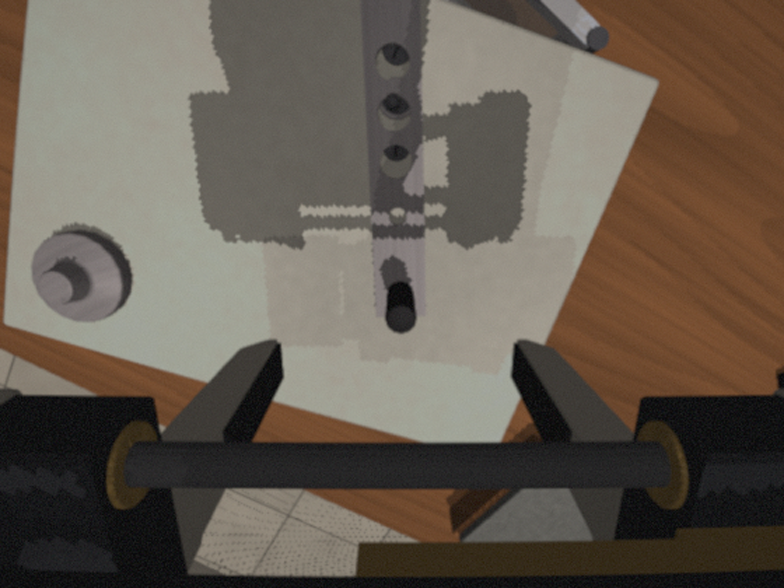

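The wrist view shows the loose holes at about (392,60), (395,107) and (396,158), the end hole at (397,215), the grip at (400,305), and the shield's top corners at (657,82), (503,440) and (5,323). I'll enlarge the holes.

```bash
python3 - <<'E'
import pickle;from h import *
c=pickle.load(open('b.pkl','rb'))
c2=dict(c);c2['color']=np.clip(c['color'].astype(float)*1.5,0,255).astype('uint8')
crop(c2,240,0,330,75*2+20,0 or 4.4 and 3.5,'pics/holes.png')
crop(c2,250,10,320,170,3.75,'pics/holes.png')
im=cv2.imread('pics/holes.png');cv2.imwrite('pics/holes.png',cv2.rotate(cv2.resize(im,None,fx=1.3,fy=1.3),cv2.ROTATE_90_CLOCKWISE))
C={k:onz(c,u/1.4,v/1.4,170)[:2] for k,(u,v) in {'FL':(657,82),'BL':(503,440),'BR':(5,323)}.items()}
print(C,np.linalg.norm(C['FL']-C['BL']),np.linalg.norm(C['BR']-C['BL']))
for p in [(392,60),(395,107),(396,158),(397,215)]: print(onz(c,p[0]/1.4,p[1]/1.4,182).round(1))
print('griptop',onz(c,400/1.4,319/1.4,226).round(1))
E
```

```text
{'FL': array([459.70679339,  71.32454577]), 'BL': array([692.07838814, 122.55819225]), 'BR': array([ 777.91923243, -203.75654762])} 237.95260994345438 337.4165971083422
[524.4 -59.  182. ]
[543.5 -46.5 182. ]
[565.8 -33.3 182. ]
[592.4 -17.6 182. ]
griptop [631.2   6.  226. ]
```

View pics/holes.png

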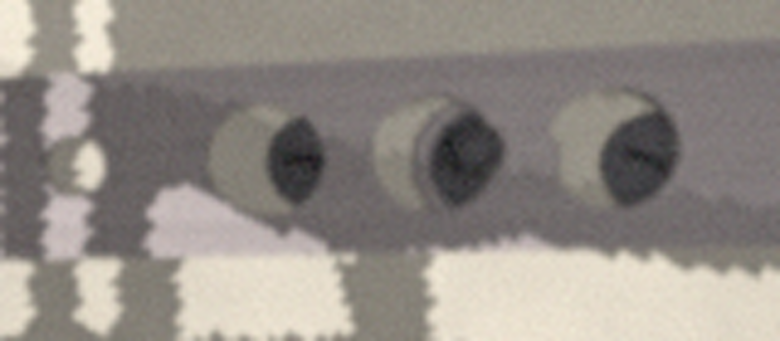

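Both outer holes show slotted blanking screws. The middle hole (135 mm) at (470,150) shows the pin on its foot. Next: descend on the grip and close.

jog_arm(motion=[-0.004,0,-0.12,0,0,0.01,93,-0.004,0,-0.2,0,0,0.01,93,-0.004,0,-0.25,0,0,0.01,93,-0.004,0,-0.261,0,0,0.01,60,-0.004,0,-0.261,0,0,0.01,30,-0.004,0,-0.261,0,0,0.01,14,-0.004,0,-0.261,0,0,0.01,10,-0.004,0,-0.261,0,0,0.01,10,-0.004,0,-0.261,0,0,0.01,10,-0.004,0,-0.261,0,0,0.01,10], force=25)

```text
t: 2.8
position: [631.8, 5.9, 191.6]
tcp_rot: [0.0, -0.271, 0.962, -0.0]
force: [-0.1, -0.5, -0.6]
grip_width: 41.4
finger_force: 0.0
```

jog_arm(motion=[0,0,0,0,0,0,10,0,0,0,0,0,0,10,0,0,0,0,0,0,10,0,0,0,0,0,0,10,0,0,0,0,0,0,10,0,0,0,0,0,0,10], force=25)

```text
t: 3.4
position: [631.7, 6.0, 191.3]
tcp_rot: [0.0, -0.271, 0.962, -0.0]
force: [-0.4, -0.0, -0.2]
grip_width: 14.9
finger_force: 25.0
```

jog_arm(motion=[-0.001,-0.001,0.021,0.0044,-0.0072,0,10,-0.003,-0.002,0.041,0.0088,-0.0145,0,10,-0.005,-0.003,0.062,0.0132,-0.0217,0,10,-0.008,-0.005,0.083,0.0177,-0.029,0,10,-0.011,-0.0065,0.104,0.0221,-0.0362,0,10,-0.0137,-0.0083,0.124,0.0265,-0.0435,0,10,-0.0137,-0.0083,0.124,0.0265,-0.0435,0,10,-0.0137,-0.0083,0.124,0.0265,-0.0435,0,10])

```text
t: 4.2
position: [627.6, 3.2, 228.8]
tcp_rot: [0.077, -0.27, 0.959, 0.021]
force: [2.6, 0.8, -0.7]
grip_width: 15.5
finger_force: 25.0
```

```bash
python3 - <<'E'
from rig import monitor, optics
import pickle;from h import *
c=optics.camera('wrist');pickle.dump(c,open('c.pkl','wb'))
crop(c,150,0,430,210,2.8,'pics/w3.png')
print(monitor.sense()['wrist_torque'],-c['R'].T@c['t'])
E
```

```text
[ 0.28892113 -0.24321066  0.01708502] [537.10660949 -52.84039029 379.82273658]
```

View pics/w3.png

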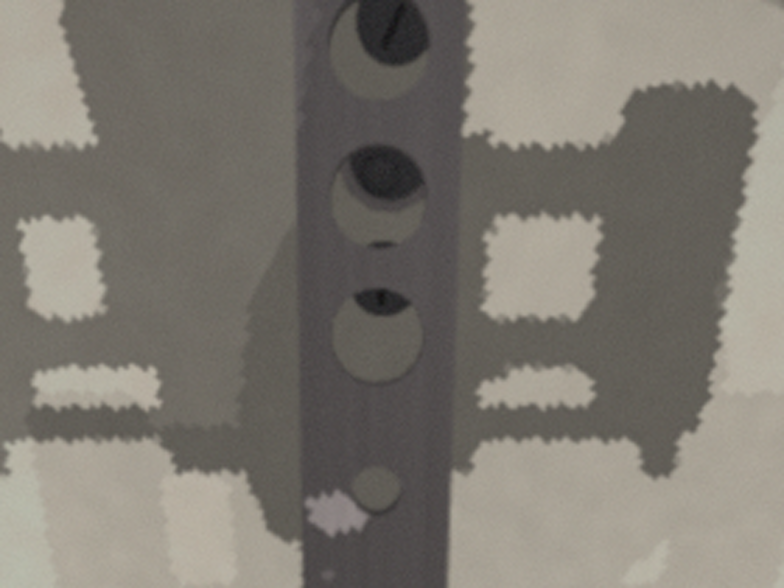

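The stay is lifted and the pin is visible at about (385,170) in the crop. The end hole is at (377,490). Computing the target for the grip.

```bash
cat > plan.py <<'E'
from h import *
H=np.array([455.7,33.3])
def plan(pin,phi=.16,tz=11.):
    v=pin-H;d=np.hypot(*v);hd=190*np.cos(phi)+3*np.sin(phi)  # hole underside point
    a=np.arctan2(v[1],v[0])-np.arccos((150**2+d*d-hd**2)/(300*d))
    P=H+150*np.array([np.cos(a),np.sin(a)]);b=(pin-P)/np.linalg.norm(pin-P)
    r=235*np.cos(phi)-tz*np.sin(phi)
    return P,np.degrees(np.arctan2(b[1],b[0])),P+r*b,np.degrees(-78.5*np.pi/180-a)
E
python3 - <<'E'
import pickle;from plan import *
c=pickle.load(open('c.pkl','rb'))
pin=onz(c,150+385/2.8,170/2.8,191);print('pin',pin)
hz=179+190*np.sin(.16)+3; h=onz(c,150+377/2.8,490/2.8,hz);print('hole',h,hz)
b=np.array([627.6,3.2])-pin[:2]
bd=np.radians(31.3);B=np.array([np.cos(bd),np.sin(bd)])
r=235*np.cos(.16)-11*np.sin(.16)
print('model hole',np.array([627.6,3.2])+B*(190*np.cos(.16)-3*np.sin(.16)-r))
for phi in (.16,.1,0):print(plan(pin[:2],phi))
E
```

```text
pin [540.88878729 -48.11829649 191.        ]
hole [590.68220335 -19.38188384 212.27045926] 212.27045925670674
model hole [590.72951865 -19.21760404]
(array([355.24176434, -78.0918439 ]), np.float64(9.171515019271489), array([582.54412653, -41.39285449]), np.float64(53.545579162436134))
(array([353.70617268, -76.68754106]), np.float64(8.677949490319628), array([583.76972222, -41.57347971]), np.float64(54.34042742762046))
(array([352.94178855, -75.97373875]), np.float64(8.430382312855333), array([585.40255015, -41.5209549 ]), np.float64(54.73991252757153))
```

jog_arm(motion=[-0.015,-0.015,0,0,0,-0.012,10,-0.03,-0.03,0,0,0,-0.024,10,-0.045,-0.045,0,0,0,-0.036,10,-0.06,-0.06,0,0,0,-0.049,10,-0.075,-0.075,0,0,0,-0.061,10,-0.09,-0.09,0,0,0,-0.073,10,-0.105,-0.104,0,0,0,-0.085,10,-0.12,-0.119,0,0,0,-0.098,10,-0.135,-0.134,0,0,0,-0.11,10,-0.15,-0.149,0,0,0,-0.122,10,-0.15,-0.149,0,0,0,-0.122,10,-0.15,-0.149,0,0,0,-0.122,10])

```text
t: 5.45
position: [582.3, -41.3, 228.5]
tcp_rot: [0.079, -0.083, 0.993, 0.006]
force: [3.1, 0.0, -0.4]
grip_width: 15.7
finger_force: 25.0
```

```bash
python3 - <<'E'
from rig import monitor, optics
import pickle;from h import *
c=optics.camera('wrist');pickle.dump(c,open('d.pkl','wb'))
crop(c,230,60,330,210,4,'pics/w4.png')
a=cv2.resize(c['color'][:,:],None,fx=1,fy=1)
crop(c,0,0,560,420,1,'pics/w4b.png')
i=cv2.imread('pics/w4.png');j=cv2.imread('pics/w4b.png')[:, 60:460]
o=np.zeros((600,800,3),np.uint8);o[:,:400]=i;o[:420,400:]=j;cv2.imwrite('pics/w4.png',o)
print(monitor.sense()['force'],-c['R'].T@c['t'])
E
```

```text
[3.59966985 0.1507381  0.44428345] [477.75108055 -59.34628226 379.54764565]
```

View pics/w4.png

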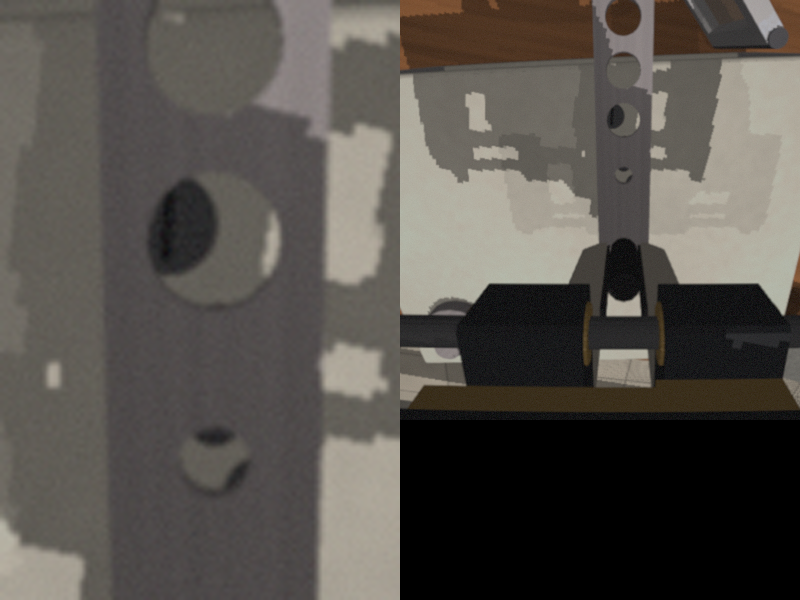

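The pictures show dark material at the top of the end hole at (213,437), which is the pin or its foot. A blanking screw is at the lower right, (238,475). I'll enhance the contrast of both frames to locate the pin's top.

```bash
python3 - <<'E'
import pickle;from h import *
o=[]
for f,(x0,y0) in (('c',(262,43)),('d',(260,150)),('b',(262,57))):
    c=pickle.load(open(f+'.pkl','rb'));g=cv2.GaussianBlur(c['color'].astype(np.float32).mean(2),(0,0),.7)[y0:y0+50,x0:x0+50]
    lo,hi=g.min(),np.percentile(g,70 if f!='d' else 40);print(lo,hi)
    g=np.clip((g-lo)/(hi-lo),0,1)**.6*255
    o.append(cv2.resize(g.astype(np.uint8),(260,500//2+10),interpolation=cv2.INTER_CUBIC))
cv2.imwrite('pics/enh.png',np.hstack(o))
E
```

```text
34.650913 82.3228
39.296 74.69862
25.73002 83.684746
```

View pics/enh.png

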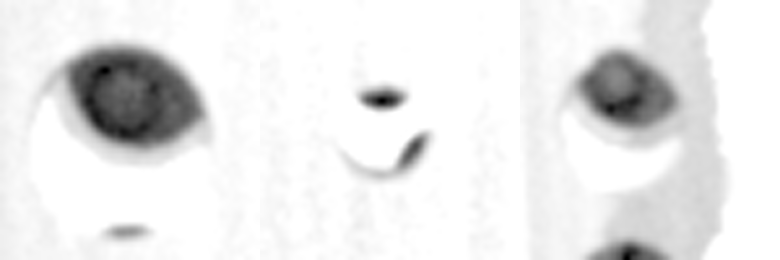

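```bash
python3 - <<'E'
import pickle;from plan import *
C={k:pickle.load(open(k+'.pkl','rb')) for k in 'bcd'}
p1=onz(C['c'],286.2,61.3,191);p2=onz(C['b'],281.2,73.3,191);print(p1,p2)
d=C['d'];pin=p1
print('pin in d',proj(d,pin),'lower edge of pin top',proj(d,pin+[4,0.7,0]), 'foot c',proj(d,[pin[0],pin[1],175]))
hz=179+190*np.sin(.16)
h=onz(d,230+215/4,60+460/4,hz+3);print('hole seen (top)',h)
bd=np.radians(9.2);B=np.array([np.cos(bd),np.sin(bd)])
r=235*np.cos(.16)-11*np.sin(.16)
ht=np.array([582.3,-41.3])+B*(190*np.cos(.16)-3*np.sin(.16)-r);print('model top hole',ht,'bottom',ht+B*6*np.sin(.16))
print(proj(d,[*ht,hz+3]))
print(plan(pin[:2],.16),plan(p2[:2],.16),plan(pin[:2],.06))
E
```

```text
[541.50171448 -48.56133023 191.        ] [542.67575514 -47.65005733 191.        ]
pin in d [283.7 165.4] lower edge of pin top [283.8 171.6] foot c [283.7 157.5]
hole seen (top) [539.79458074 -48.84936763 212.27045926]
model top hole [539.70439684 -48.1989823 ] bottom [540.64800951 -48.0461504 ]
[284.9 175. ]
(array([355.87486447, -78.65955661]), np.float64(9.20999646704137), array([583.15252732, -41.80791286]), np.float64(53.22076482810952)) (array([357.43326088, -80.02981948]), np.float64(9.914938647523051), array([584.24032653, -40.38471067]), np.float64(52.428112151907364)) (array([353.76736188, -76.74425149]), np.float64(8.537561395818537), array([585.09278648, -42.01738272]), np.float64(54.30856037036887))
```

```bash
python3 - <<'E'
from plan import *
from rig import monitor
s=monitor.sense();p=s['position'];print(p)
for phi in (.16,.09,.06,.03,0):
    P,y,g,a=plan(np.array([541.6,-48.4]),phi,12.3);print(phi,y.round(2),g.round(2),(179+235*np.sin(phi)+12.3*np.cos(phi)).round(2),a.round(1))
E
```

```text
[582.44518217 -41.10980643 228.45244815]
0.16 9.3 [583.04 -41.61] 228.58 53.1
0.09 8.75 [584.54 -41.79] 212.37 54.0
0.06 8.63 [585.1 -41.8] 205.37 54.2
0.03 8.56 [585.62 -41.77] 198.34 54.3
0 8.57 [586.1 -41.7] 191.3 54.3
```

jog_arm(motion=[0.002,-0.0005,-0.014,-0.0009,0.0055,-0.001,10,0.004,-0.001,-0.027,-0.0018,0.011,-0.002,10,0.006,-0.0015,-0.041,-0.0027,0.0165,-0.003,10,0.007,-0.002,-0.0535,-0.0035,0.022,-0.003,10,0.007,-0.002,-0.0535,-0.0035,0.022,-0.003,10,0.007,-0.002,-0.0535,-0.0035,0.022,-0.003,10])

```text
t: 6.1
position: [584.8, -41.6, 212.2]
tcp_rot: [0.045, -0.078, 0.996, 0.004]
force: [3.3, 0.2, -0.4]
grip_width: 15.2
finger_force: 25.0
```

```bash
python3 - <<'E'
from rig import monitor, optics
import pickle;from h import *
c=optics.camera('wrist');pickle.dump(c,open('e.pkl','wb'))
g=cv2.GaussianBlur(c['color'].astype(np.float32).mean(2),(0,0),.6)
cx,cy=proj(c,[541.6,-48.4,199]);print(cx,cy,'pin pred',proj(c,[541.6,-48.4,191]))
x0,y0=int(cx)-20,int(cy)-20;print(x0,y0)
g=g[y0:y0+40,x0:x0+40];lo,hi=g.min(),g.max()
cv2.imwrite('pics/e.png',cv2.resize((np.clip((g-lo)/(hi-lo),0,1)**.6*255).astype(np.uint8),(480,480),interpolation=cv2.INTER_CUBIC))
s=monitor.sense();print(s['force'],s['position'])
E
```

```text
284.7 175.8 pin pred [284.6 171.8]
264 155
[ 3.79532927  0.63452677 -0.97649613] [584.72934346 -41.658136   212.35221214]
```

View pics/e.png

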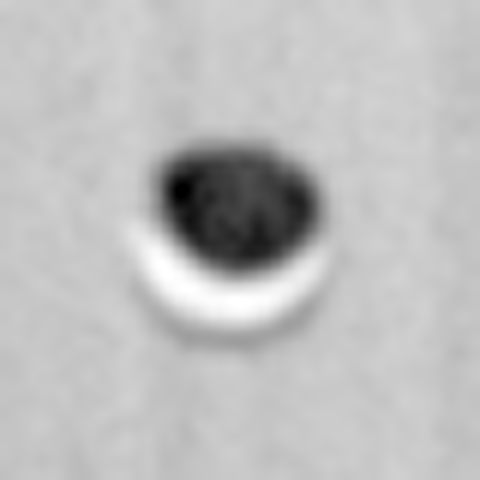

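The pin's top is at about (240,190) and the hole's centre at about (230,238) in the crop. The pin is nearly central once parallax is taken out.

```bash
python3 - <<'E'
import pickle;from h import *
c=pickle.load(open('e.pkl','rb'))
p=onz(c,284.0,170.8,191);h=onz(c,283.2,174.8,199.1);bd=np.radians(8.75);B=np.array([np.cos(bd),np.sin(bd)]);N=np.array([-B[1],B[0]])
hb=h[:2]+B*6*np.sin(.09)
print(p,h,hb,'pin-hole along/across',(p[:2]-hb)@B,(p[:2]-hb)@N)
E
```

```text
[541.07284163 -48.84236876 191.        ] [541.12431678 -49.29381495 199.1       ] [541.65731177 -49.21177917] pin-hole along/across -0.5214718303681862 0.4540226162215846
```

jog_arm(motion=[-0.002,0.0015,0,0,0,0,10,-0.0015,0.0015,-0.006,-0.0004,0.0024,0,10,-0.001,0.0015,-0.012,-0.0008,0.0047,0,10,-0.0005,0.0015,-0.018,-0.0012,0.0071,0,10,0,0.0015,-0.0233,-0.0015,0.0094,0,10,0,0.0015,-0.0233,-0.0015,0.0094,0,10])

```text
t: 6.75
position: [584.8, -41.3, 205.2]
tcp_rot: [0.03, -0.078, 0.996, 0.002]
force: [4.6, 0.9, -0.8]
grip_width: 15.4
finger_force: 25.0
```

jog_arm(motion=[0.0005,0,-0.006,-0.0004,0.0024,0,10,0.001,0,-0.012,-0.0008,0.0047,0,10,0.0015,0,-0.018,-0.0012,0.0071,0,10,0.0017,0,-0.0233,-0.0015,0.0094,0,10,0.0017,0,-0.0233,-0.0015,0.0094,0,10])

```text
t: 7.25
position: [585.3, -41.3, 198.2]
tcp_rot: [0.015, -0.078, 0.997, 0.001]
force: [3.1, -0.2, -0.1]
grip_width: 15.4
finger_force: 25.0
```

jog_arm(motion=[0.0005,0,-0.006,-0.0004,0.0024,0,10,0.001,0,-0.012,-0.0008,0.0047,0,10,0.0014,0,-0.018,-0.0012,0.0071,0,10,0.0016,0,-0.0225,-0.0015,0.009,0,10,0.0016,0,-0.0225,-0.0015,0.009,0,10])

```text
t: 7.75
position: [585.7, -41.3, 191.5]
tcp_rot: [0.001, -0.078, 0.997, -0.0]
force: [3.4, -0.2, 1.1]
grip_width: 15.2
finger_force: 25.0
```

jog_arm(motion=[0,0,0,0,0,0,20,0,0,0,0,0,0,30,0,0,0,0,0,0,40,0,0,0,0,0,0,40,0,0,0,0,0,0,40,0,0,0.05,0,0,0,40,0,0,0.12,0,0,0,40,0,0,0.2,0,0,0,40,0,0,0.25,0,0,0,40,0,0,0.25,0,0,0,40,0,0,0.25,0,0,0,40])

```text
t: 8.85
position: [585.4, -41.5, 266.4]
tcp_rot: [0.001, -0.078, 0.997, -0.0]
force: [0.0, 0.5, -0.5]
grip_width: 39.9
finger_force: 0.0
```

```bash
python3 - <<'E'
from rig import monitor, optics
import pickle;from h import *
c=optics.camera('wrist');pickle.dump(c,open('f.pkl','wb'))
s=optics.camera('side');
a=cv2.resize(c['color'][80:290,180:390],(400,400),interpolation=cv2.INTER_CUBIC)
b=cv2.resize(s['color'][150:330,160:400],(400,300),interpolation=cv2.INTER_CUBIC)
o=np.zeros((400,800,3),np.uint8);o[:,:400]=a;o[:300,400:]=b
cv2.imwrite('pics/f.png',cv2.cvtColor(o,cv2.COLOR_RGB2BGR))
# depth of the bar top along its length, as world z
B=np.array([.988,.15]);
for l in (-40,-20,15,25):
    X=[*(np.array([541.1,-48.8])+B*l),182];u,v=proj(c,X).round().astype(int)
    o_,d=ray(c,u,v);D=np.median(c['depth'][v-1:v+2,u-1:u+2]);print(l,(o_+d*D)[2].round(1))
print(proj(c,[541.1,-48.8,191]),monitor.sense()['force'])
E
```

```text
-40 181.1
-20 170.7
15 180.3
25 180.7
[284.  157.5] [-0.02393556 -0.50251661  0.0697732 ]
```

View pics/f.png

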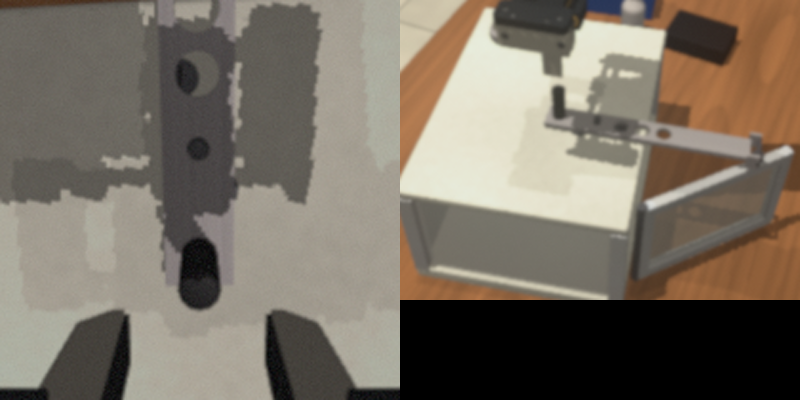

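The end hole at (198,148) is filled by the pin, and the bar lies level at its resting height (depth gives its top at about 181 mm). The side view shows the window held open and the gripper clear of everything. Handing in.

```bash
python3 -c "
from rig import job; print(job.job_done())"
```

```text
the job is handed in; nothing more can be done
None
```

I moved the stay from its middle hole to the end hole, lowered it level over the pin with the window held further open, let go with the gripper clear, and handed the job in (no verdict was returned).

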